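Refit the filter frame of the bench dust extractor

ROBOT

A 6-joint arm with a two-finger parallel gripper is mounted at the origin on a cart in front of the work surface, level with it; the furniture and walls round the work are solid. World frame = base frame: x ahead of the robot, y to its left, z up, the work surface at z = 0. Lengths are in m, angles in rad, forces in N, time in s.
With the tool pointing down it reaches from about 0.15 to 0.775 m from the base axis. Payload 6.1 kg.
Tool frame: the origin (TCP) lies where the fingers leave the gripper's body, on its centre line; the fingertips stand 73 mm ahead of it and the grasp point (between the pads) lies 54 mm ahead of it; z points along the fingers, y is the line along which they close (so a half turn about z gives the same grasp; the last joint's range is limited). The gripper opens to 85 mm and grips with 20 to 120 N. Pads are 22 mm wide; open, the fingers measure 114 mm over their backs; the gripper's body (76 mm by 85 mm) begins 54 mm behind the grasp point. The pads swing forward as they close: fully open they stand 13 mm farther back than shut.
Start: joints at [0, 0.126, -0.04, 1.405, 0, 1.571], TCP at [0.525, -0, 0.304] pointing down, gripper open.
Joint ranges: [-2.72, 2.72], [-0.95, 1.95], [-1.27, 1.35], [-1.78, 2.02], [-1.46, 1.47], [-3.14, 3.14]. Speed limits (rad/s): [2.39, 2.39, 3.01, 3.14, 3.14, 3.14].

INTERFACE

Orientations are given as a unit quaternion [x, y, z, w].
In Python, from cell import robot, capture, camera_model gives the robot as it stands. The module is installed in compiled form; this text tells all that it offers.
- The arm moves only by the shell command python3 -m inch 'ROWS' [OPENING] [FORCE]. ROWS is JSON, a list of rows, each an object of numbers: "dx", "dy", "dz": the shift along the tool's x, y, z in mm; "ax", "ay", "az": the turn, a rotation vector about the tool's x, y, z in units of 5 degrees (1.0 is 5 degrees). A call has 1 to 8 rows; each row shifts and turns the commanded pose from where the row before left it, along the tool's axes as they then stand; what a row does not reach is not made up. A row lasts 1/10 s, in which the tool goes at most 50 mm and 8.59 degrees, less where a joint would pass 70% of its speed; a pose out of reach is approached as far as the arm can. A call is refused whole if a number of a shift passes 50 or a number of a turn 1, either way. A call with a gripper value outside its range is refused whole. OPENING is the finger opening in mm, from 0 to 85.4, set as the call begins (- or left out, the last holds). The fingers move at their own pace and stop on an object; FORCE is the grip in N (left out, the last holds). Time passes only in rows, so rows that do not move let the fingers close. It gives the time, the measured TCP pose, the force, the opening and the grip force at its end, in the units of the state.
- robot.state(): the state, without advancing time (a new reading comes with each control period).
- capture(name): name is "scene" or "side" or "wrist"; returns (picture, depth): 400x640x3 uint8, blue, green, red; 400x640 float32, m along the optical axis (not along the pixel's ray), 0 where there is no reading.
- camera_model(name): a dict with "vertical_fov" (degrees; the focal length in pixels is half the picture's height over the tangent of half this angle, whatever the lens; pixels are square), "cx", "cy" (the principal point, pixels), "position" and "attitude" of the camera in the world; the wrist camera has in their place "T_tool_cam" (4x4, takes a point from camera to tool coordinates, whose origin is the TCP and whose axes are the flange's). Camera axes: x right, y down, z forward; pixel columns grow to the right and rows downward; lengths in m; the calibration is good to about 2 mm. A picture is of the moment at which its call begins: read the wrist's pose just before it. camera_model takes no time and is no camera call.
- robot.finish_job(): hands the job in; it is judged then, once.
The state is a dict: "t": time; "joint_positions": joint angles; "dq": joint speeds; "effort": joint torques, N m; "eef_pos": TCP position; "tool_rot": TCP orientation; "ft_force": force on the tool from outside, world axes, zero at the start; "wrist_torque": the same for the moment, N m; "finger_gap": opening from 0.0 (shut) to 1.0 (fully open); "grip_force": force on a finger pad.
Only numpy, scipy, OpenCV 4.12 (cv2) and the standard library are available. Lean on these libraries where they do the work, as an engineer would, in place of code of your own. Each camera call takes 0.05 s, during which the arm holds its last target. There are 200 camera calls.

TASK

Draw the filter frame out of its storage sleeve, lay it on the bench and grip it again by its plain end, for the housing leaves no room for fingers near the tongue. Refit it in the intake housing: hook its tongue under the retaining lip at the far end, then swing the near end down until the frame lies flat on the seat. Then slide the bolt fully home over its near end; leave the other things on the bench where they are.

Things in the scene. Friction and masses are not known exactly. Their poses are not given: they have to be found in the camera images.
- frame_mid (a point): Centre (half-way up) of the loose filter frame: flat aluminium frame with grey mat and mesh, 164 mm long with its tongue, 56 mm wide, 18 mm high, 0.11 to 0.23 kg. +x points along it to the tongue end, z up. Its body (x = -82 to +62 mm) has smooth solid sides, to be gripped across the 56 mm. It starts level in the sleeve, tongue end out, the front 65 to 80 mm (with tongue) visible, underside 4 mm above the bench.
- frame_tongue (a point): Middle of the tip of the frame's tongue, 82 mm ahead of the frame's centre, 3.5 mm above its underside; axes as the frame's. The tongue is 20 mm long, 46 mm wide, 7 mm thick and flush with the underside.
- filter_frame: The same loose filter frame as a whole; origin at the centre of its underside, 9 mm below its centre.
- sleeve_mouth (a point): Middle of the mouth of the fixed dark steel storage sleeve (100 mm long, 70 mm wide, 29 mm high, closed all round but for the mouth), 13 mm above the bench. +x points level out of the mouth: the frame, in by some 85 to 95 mm, is drawn out this way. 3 mm play at each side and above.
- seat (a point): Centre of the seat floor of the fixed grey intake housing (252 x 86 mm), 30 mm above the bench. +x points to the lip (roughly away from the robot), y across, z up. The floor runs from x = -84 (end stop) to +84 mm (back wall). From x = -5 to -84 mm it is 40 mm wide and open at its sides down to 4 mm above the bench: room for fingers. A seated frame's centre is 9 mm above this point, within 3 mm along and across.
- lip (a point): Middle of the retaining lip's free edge, on its underside: 71 mm beyond the seat's centre and 13 mm above the seat floor; axes as the seat's. From here the lip reaches 13 mm on to the back wall; it is 5 mm thick. Side cheeks 63 mm apart and 38 mm high above the floor (flared at the top) run from here back to x = -5 mm of the seat. The tongue goes in with the near end raised 5 to 15 degrees.
- end_stop (a point): Middle of the top of the end stop, at the near end of the seat: 84 mm before the seat's centre, 12 mm above its floor. Axes as the seat's. The near end of the frame must come down on the lip's side of it. On the other side (6 to 72 mm from it) is the bolt's block, 61 mm above the bench, with the knob above.
- bolt_grip (a point): Centre of the upright knob of the sliding bolt at the housing's near end: black, 16 mm along the slide, 14 mm across, 26 mm high, free on all sides; about 73 mm above the bench, the knob's top 12 mm above this point. It moves along the housing's +x.
- bolt (a joint): How far the bolt is pushed towards the frame (m): 0 drawn back, clear of the frame; 0.036 its end stop, fully home (covers about 25 mm of the seated frame, 3 mm above it). It starts at 0 to 0.006, slides against 2 N of friction and stays where left. A frame that is not down blocks it.
- cutter_ring: Bystander: loose metal cutting ring, 68 mm across, 30 mm high, on the bench; origin at the centre of its underside.
- top_cap: Bystander: loose pale round cap, 50 mm across, 22 mm high; origin at the centre of its underside.
- slotted_weight: Bystander: loose black slotted weight, 62 x 62 x 14 mm; origin at the centre of its underside.

How it is judged:
On the way, in this order (a step that is already met when the one before it is completed fails the run):
1. the frame, drawn right out of the sleeve, lies flat on the bench, let go (horizontal distance between frame_mid and sleeve_mouth above 0.08 m and height (world z) of frame_mid below 0.0115 m and angle between frame_mid's own z axis and vertical below 0.1 rad and contact force between the fingers and filter_frame below 0.5 N), for 0.1 s.
2. the frame lies flat on the seat, tongue under the lip, while the bolt is still drawn back (x of frame_mid in the frame of seat between -0.006 and 0.006 m and y of frame_mid in the frame of seat between -0.006 and 0.006 m and z of frame_mid in the frame of seat between 0.004 and 0.0125 m and x of frame_tongue in the frame of seat above 0.075 m and z of frame_tongue in the frame of seat below 0.0085 m and angle between the z axis of frame_mid and the z axis of seat, either way round below 0.035 rad and value of joint bolt below 0.012 m), for 0.2 s.
3. the bolt is slid home over the near end of the frame (x of frame_mid in the frame of seat between -0.006 and 0.006 m and y of frame_mid in the frame of seat between -0.006 and 0.006 m and z of frame_mid in the frame of seat between 0.004 and 0.0125 m and x of frame_tongue in the frame of seat above 0.075 m and z of frame_tongue in the frame of seat below 0.0085 m and angle between the z axis of frame_mid and the z axis of seat, either way round below 0.035 rad and value of joint bolt above 0.029 m), for 0.2 s.
At the end, for the whole second after the job is handed in: The filter frame is at rest flat on the seat floor (within 2 degrees; centre 4 to 12.5 mm above the floor and within 6 mm of the seat's centre along and across), its tongue at least 4 mm under the lip, and the bolt is pushed at least 29 of its 36 mm over the near end (all of step 3 and linear speed of filter_frame below 0.02 m/s); the robot touches nothing.
It fails at once if a bystander (ring, cap or weight) is moved more than 20 mm (distance of any of cutter_ring, top_cap, slotted_weight from where it was at the start of the episode above 0.02 m).
It also fails if it takes over 54 s, if anything falls off the work surface, if the arm or the gripper's body presses on something with over 40 N, if the wrist force passes 120 N, or if a joint passes its speed limit or range.

## Working session

There is one attempt and no reset: what is moved stays moved. The work goes in short steps, Python scripts to look and compute and a shell command to move; the robot and the scene stay as the last step left them, time stands still between calls to the robot, and variables do not carry over. Pictures are saved under pics/ and viewed, at most 10 in all, crops included, and the job is handed in when it is done.

```bash
mkdir -p pics
cat > h.py <<'E'
import numpy as np, cv2
from scipy.spatial.transform import Rotation as R
from cell import robot, capture, camera_model
def cam(name, st=None):
    m=camera_model(name); f=200/np.tan(np.radians(m["vertical_fov"])/2)
    if "T_tool_cam" in m:
        st=st or robot.state(); T=np.eye(4); T[:3,:3]=R.from_quat(st["tool_rot"]).as_matrix(); T[:3,3]=st["eef_pos"]
        T=T@np.array(m["T_tool_cam"])
    else:
        T=np.eye(4); a=np.array(m["attitude"]); T[:3,:3]=R.from_quat(a).as_matrix() if a.size==4 else a.reshape(3,3); T[:3,3]=m["position"]
    return f,m["cx"],m["cy"],T
def grab(name):
    c=cam(name); p,d=capture(name); return p,d,c
def cloud(d,c):
    f,cx,cy,T=c; v,u=np.mgrid[:400,:640]
    P=np.dstack([(u-cx)/f*d,(v-cy)/f*d,d])@T[:3,:3].T+T[:3,3]; P[d==0]=np.nan; return P
def ray(uv,z,c):
    f,cx,cy,T=c; uv=np.atleast_2d(uv).astype(float)
    D=np.c_[(uv[:,0]-cx)/f,(uv[:,1]-cy)/f,np.ones(len(uv))]@T[:3,:3].T
    return T[:3,3]+D*((z-T[2,3])/D[:,2])[:,None]
E
python3 - <<'E'
from h import *
for n in("scene","side","wrist"):
    p,d,c=grab(n); cv2.imwrite(f"pics/{n}0.png",p); np.savez(f"/tmp/{n}0.npz",p=p,d=d,f=c[0],cx=c[1],cy=c[2],T=c[3])
    print(n,camera_model(n).keys(),c, (d>0).mean())
s=robot.state();print(s)
p=[cv2.imread(f"pics/{n}0.png") for n in("scene","side")]
E
```

```text
scene dict_keys(['vertical_fov', 'cx', 'cy', 'position', 'attitude']) (np.float64(393.3837182450093), 320.1092021566723, 204.41422102279228, array([[ 0.79855457, -0.34928109,  0.49021763,  0.01890483],
       [-0.60155228, -0.49165417,  0.62961181, -0.4813965 ],
       [ 0.02110604, -0.79767092, -0.60272352,  0.70372174],
       [ 0.        ,  0.        ,  0.        ,  1.        ]])) 0.99589453125
side dict_keys(['vertical_fov', 'cx', 'cy', 'position', 'attitude']) (np.float64(369.4796745131908), 321.7715038718692, 200.47168999632444, array([[-0.76413242,  0.52176347, -0.37929478,  0.91923833],
       [ 0.64503612,  0.62305149, -0.44241976,  0.63377372],
       [ 0.00548171, -0.58272611, -0.81265013,  0.97232218],
       [ 0.        ,  0.        ,  0.        ,  1.        ]])) 0.78523828125
wrist dict_keys(['vertical_fov', 'cx', 'cy', 'T_tool_cam']) (np.float64(315.6326890517709), 316.70611568562674, 198.90470563577327, array([[ 9.99997895e-01,  6.18913753e-04, -1.95618477e-03,
         5.25274580e-01],
       [ 7.54295865e-05, -9.63863763e-01, -2.66395648e-01,
         6.63829877e-02
[... 201 characters left out ...]
joint_positions': array([-1.29495562e-05,  1.26300027e-01, -4.03538624e-02,  1.40537335e+00,
       -1.16008330e-05,  1.57081149e+00]), 'dq': array([-0.00099791, -0.00092074,  0.00334839, -0.00048756, -0.00023936,
        0.00042366]), 'effort': array([-6.60388159e-04, -4.36274636e+01,  3.53150582e+01,  1.35390865e-02,
        2.80258462e-06, -9.74541621e-07]), 'eef_pos': array([ 5.24797785e-01, -9.38172410e-06,  3.03286690e-01]), 'tool_rot': array([ 7.07116585e-01,  7.07096710e-01, -4.39295935e-04, -4.31091945e-04]), 'ft_force': array([-0.12729338,  1.43317847, -0.01889178]), 'wrist_torque': array([ 0.01295457, -0.06326004, -0.00190119]), 'grip_force': 0.0, 'finger_gap': 1.0018514353169077}
```

View pics/scene0.png

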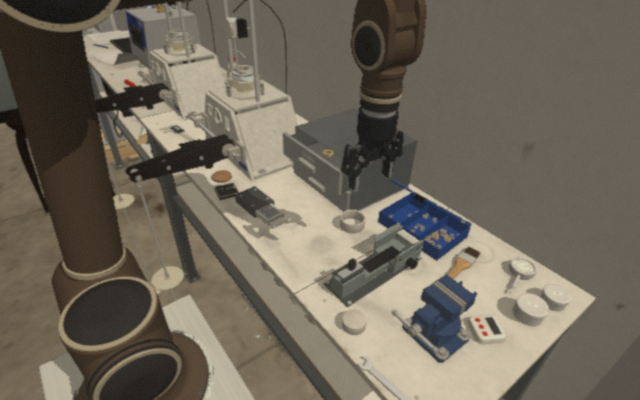

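View pics/side0.png

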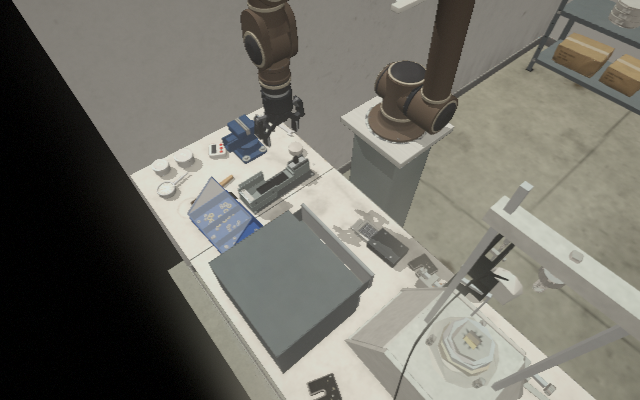

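The scene view shows the housing at about (375,265) with the knob at (352,264). The sleeve with the frame is at about (258,203), and the weight is probably the dark thing at (228,190). The ring is at (352,222) and the cap at (352,321). Next I'll build a top-down height map.

Run:
```python
from h import *
S=900
img=np.zeros((540,720,3),np.uint8);hm=np.full((540,720),-1.)
for n in("side","scene"):
    a=np.load(f"/tmp/{n}0.npz");P=cloud(a["d"],(a["f"],a["cx"],a["cy"],a["T"]))
    ok=np.isfinite(P[...,2])&(P[...,2]>-.02)&(P[...,2]<.12)
    r=((.75-P[...,0])*S).round();c=((.45-P[...,1])*S).round();ok&=(r>=0)&(r<538)&(c>=0)&(c<718)
    r=r[ok].astype(int);c=c[ok].astype(int);o=np.argsort(P[...,2][ok])
    for dr in(0,1):
      for dc in(0,1): img[r[o]+dr,c[o]+dc]=a["p"][ok][o]; hm[r[o]+dr,c[o]+dc]=P[...,2][ok][o]
np.save("/tmp/hm.npy",hm)
cv2.imwrite("pics/top.png",img)
p=np.load("/tmp/scene0.npz")["p"]
q=np.vstack([cv2.resize(p[165:240,200:390],(800,316),interpolation=2),cv2.resize(p[215:340,300:560][:, :],(580,279),interpolation=2) if 0 else np.pad(cv2.resize(p[215:345,320:480],(340,276),interpolation=2),((0,0),(0,460),(0,0)))])
cv2.imwrite("pics/crop.png",q)
```

```text
(no output)
```

View pics/top.png

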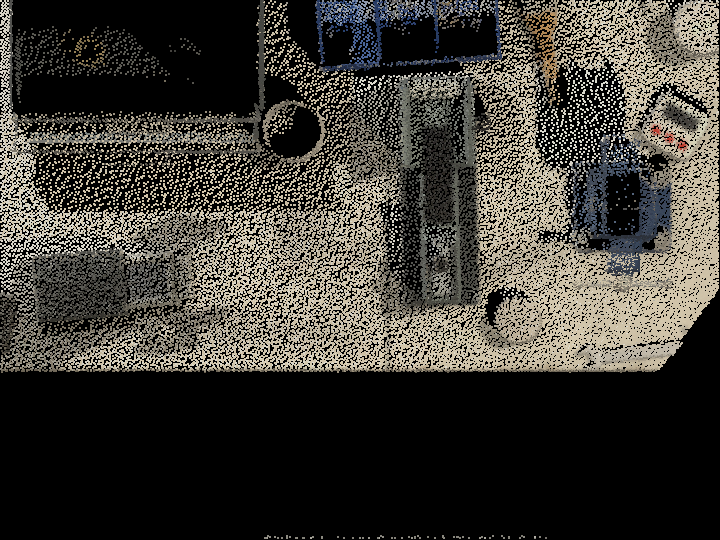

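View pics/crop.png

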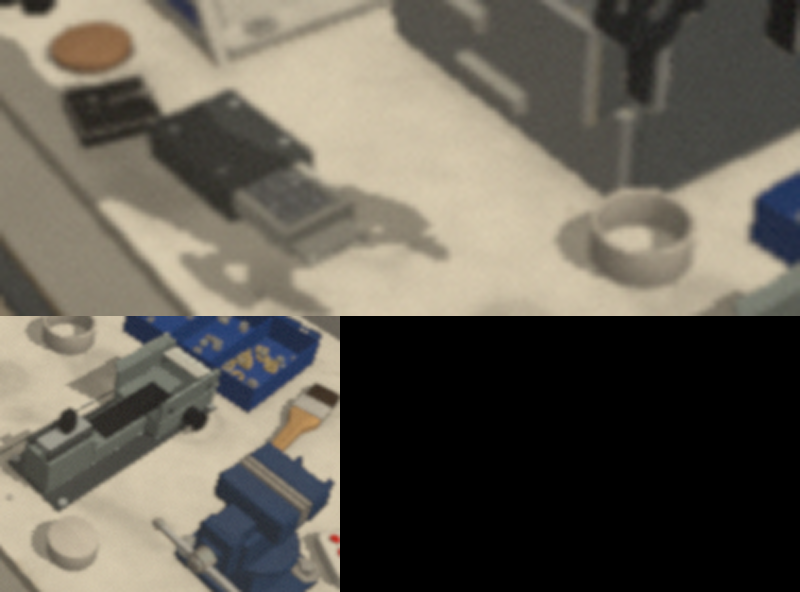

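The top map shows the sleeve at x 0.39 to 0.48, y 0.31 to 0.41. Its mouth faces -y, with the tongue tip at y of about 0.235. The housing runs along x from about 0.41 to 0.66 at y of about -0.04. The ring is near (0.605, 0.125) and the cap near (0.40, -0.12). I'll move over the sleeve for a close look.

```bash
python3 -m inch '[{"dx":45,"dy":-13},{"dx":45,"dy":-13},{"dx":45,"dy":-13},{"dx":45,"dy":-13},{"dx":45,"dy":-13},{"dx":35,"dy":-13},{},{}]' 85 40
python3 - <<'E'
from h import *
s=robot.state();print(s["joint_positions"])
p,d,c=grab("wrist");np.savez("/tmp/wrist1.npz",p=p,d=d,f=c[0],cx=c[1],cy=c[2],T=c[3])
q=np.vstack([cv2.imread("pics/wrist0.png"),p]);cv2.imwrite("pics/w01.png",cv2.resize(q,(480,600),interpolation=3))
E
```

```text
invalid input
```

```bash
python3 -m inch '[{"dx":45,"dy":-13},{"dx":45,"dy":-13},{"dx":45,"dy":-13},{"dx":45,"dy":-13},{"dx":45,"dy":-13},{"dx":35,"dy":-13},{"dx":0},{"dx":0}]' 85 40
python3 - <<'E'
from h import *
s=robot.state();print(s["joint_positions"])
p,d,c=grab("wrist");np.savez("/tmp/wrist1.npz",p=p,d=d,f=c[0],cx=c[1],cy=c[2],T=c[3])
q=np.vstack([cv2.imread("pics/wrist0.png"),p]);cv2.imwrite("pics/w01.png",cv2.resize(q,(480,600),interpolation=3))
E
```

```text
invalid input
```

```bash
python3 -m inch '[{"dx":45,"dy":-13,"dz":0,"ax":0,"ay":0,"az":0}]'; python3 -m inch '[{"dx":45,"dy":-13}]' ; python3 -m inch '[{"dx":45,"dy":-13}]' 85.0 40.0
```

```text
t: 0.25
eef_pos: [0.5129, 0.0424, 0.3031]
tool_rot: [0.709, 0.705, -0.001, 0.0]
ft_force: [0.2, 0.6, 0.6]
finger_gap: 0.997
grip_force: 0.0invalid input
invalid input
```

All six keys are required in every row.

```bash
python3 -m inch '[{"dx":45,"dy":-13,"dz":0,"ax":0,"ay":0,"az":0},{"dx":45,"dy":-13,"dz":0,"ax":0,"ay":0,"az":0},{"dx":45,"dy":-13,"dz":0,"ax":0,"ay":0,"az":0},{"dx":45,"dy":-13,"dz":0,"ax":0,"ay":0,"az":0},{"dx":25,"dy":-13,"dz":0,"ax":0,"ay":0,"az":0},{"dx":0,"dy":0,"dz":0,"ax":0,"ay":0,"az":0},{"dx":0,"dy":0,"dz":0,"ax":0,"ay":0,"az":0}]' 85 40
python3 - <<'E'
from h import *
s=robot.state();print(s["joint_positions"])
p,d,c=grab("wrist");np.savez("/tmp/wrist1.npz",p=p,d=d,f=c[0],cx=c[1],cy=c[2],T=c[3])
q=np.vstack([cv2.imread("pics/wrist0.png"),p]);cv2.imwrite("pics/w01.png",cv2.resize(q,(480,600),interpolation=3))
E
```

```text
t: 0.95
eef_pos: [0.4466, 0.2504, 0.3036]
tool_rot: [0.706, 0.708, -0.0, 0.0]
ft_force: [0.8, -0.6, -0.5]
finger_gap: 0.991
grip_force: 0.0
[ 5.11203661e-01  1.01718274e-01 -6.74826573e-02  1.40224184e+00
 -3.87847137e-04  2.08024872e+00]
```

View pics/w01.png

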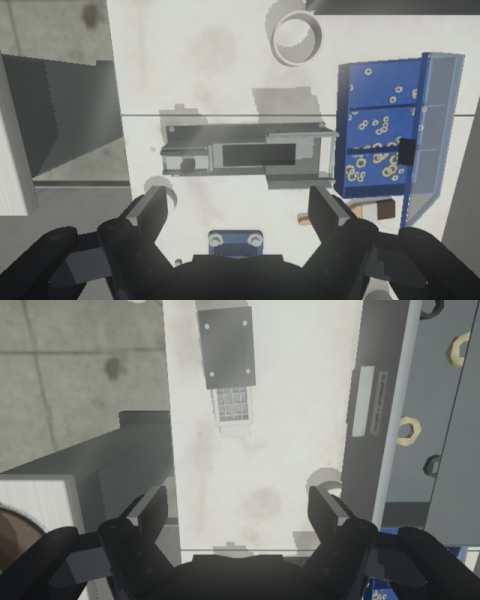

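The upper half (initial wrist view) shows the housing lying along world x with the knob at half-scale (188,163). The lower half shows the sleeve top at (198–257, 308–388) with the frame and its tongue below it, ending at about row 432.

Run:
```python
from h import *
def L(n): a=np.load(f"/tmp/{n}.npz");c=(a["f"],a["cx"],a["cy"],a["T"]);return a["p"],cloud(a["d"],c),c
def rect(P,m,lab):
    m=cv2.morphologyEx(m.astype(np.uint8),cv2.MORPH_OPEN,np.ones((3,3)))
    n,l,s,_=cv2.connectedComponentsWithStats(m)
    if n<2: print(lab,"none");return
    k=1+s[1:,4].argmax();q=P[l==k];print(lab,s[k,4],"z",np.median(q[:,2]).round(4)); r=cv2.minAreaRect((q[:,:2]*1000).astype(np.float32));print(np.round(r[0],1),np.round(r[1],1),round(r[2],2));print(cv2.boxPoints(r).round(1).tolist())
p,P,c=L("wrist1");X,Y,Z=P[...,0],P[...,1],P[...,2]
B=(X>.35)&(X<.52)&(Y<.5)
print("bench z",np.nanmedian(Z[(X>.4)&(X<.5)&(Y>.1)&(Y<.2)]))
rect(P,B&(Z>.0255)&(Z<.036)&(Y>.25),"sleeve")
rect(P,B&(Z>.016)&(Z<.0255)&(Y>.2)&(Y<.32),"frame body")
rect(P,B&(Z>.007)&(Z<.0255)&(Y>.2)&(Y<.32),"frame+tongue")
p,P,c=L("wrist0");X,Y,Z=P[...,0],P[...,1],P[...,2]
H=(X>.36)&(X<.7)&(Y>-.13)&(Y<.05)
for lo,hi in((.07,.1),(.055,.072),(.039,.055),(.022,.038),(.062,.072)):
    for xr in((.36,.53),(.53,.75)): rect(P,H&(Z>lo)&(Z<hi)&(X>xr[0])&(X<xr[1]),f"housing {lo} {xr}")
```

```text
bench z 0.0012897250580656827
sleeve 7275 z 0.0307
[432.8 362.4] [ 70.1 100.4] 4.61
[[393.8999938964844, 409.6000061035156], [401.8999938964844, 309.5], [471.79998779296875, 315.20001220703125], [463.79998779296875, 415.20001220703125]]
frame body 968 z 0.0234
[439.2 284.7] [55.9 55.1] 4.66
[[409.1000061035156, 309.8999938964844], [413.6000061035156, 255.0], [469.29998779296875, 259.5], [464.79998779296875, 314.5]]
frame+tongue 3135 z 0.0166
[440.  274.7] [55.9 75.2] 4.62
[[409.1000061035156, 310.0], [415.1000061035156, 235.0], [470.79998779296875, 239.5], [464.79998779296875, 314.5]]
housing 0.07 (0.36, 0.53) 301 z 0.0857
[457.7 -38.5] [16.  13.6] 1.09
[[449.6000061035156, -31.899999618530273], [449.8999938964844, -45.5], [465.8999938964844, -45.20000076293945], [465.6000061035156, -31.5]]
housing 0.07 (0.53, 0.75) none
housing 0.055 (0.36, 0.53) 1606 z 0.0611
[450.8 -39. ] [65.7 35.3] 1.43
[[417.6000061035156, -22.200000762939453], [418.3999938964844, -57.400001525878906], [484.1000061035156, -55.79999923706055], [483.20001220703125, -20.5]]
housing 0.055 (0.53, 0.75) 1050 z 0.0633
[... 760 characters left out ...]
 -56.599998474121094], [529.4000244140625, -16.399999618530273]]
housing 0.022 (0.53, 0.75) 4681 z 0.0318
[589.3 -38.2] [117.4  62.8] 0.33
[[530.4000244140625, -7.099999904632568], [530.7999877929688, -69.9000015258789], [648.2000122070312, -69.30000305175781], [647.7999877929688, -6.400000095367432]]
housing 0.062 (0.36, 0.53) 42 z 0.0628
[441.9 -25.3] [5.6 9.5] 83.28
[[436.79998779296875, -27.5], [446.20001220703125, -28.600000381469727], [446.8999938964844, -23.0], [437.5, -21.899999618530273]]
housing 0.062 (0.53, 0.75) 609 z 0.0659
[612.1 -72.7] [89.6  8.5] 2.12
[[567.0999755859375, -70.0999984741211], [567.5, -78.5], [657.0, -75.19999694824219], [656.5999755859375, -66.80000305175781]]
```

The frame yaw is 4.6°. The tongue tip is at (443,237), the frame centre at about (436,319) and the mouth at (437,312). I'll grip at about (440,278). I'll pre-shape the fingers, go above the frame, and measure where the fingertips are.

```bash
python3 -m inch '[{"dx":0,"dy":0,"dz":0,"ax":0,"ay":0,"az":-0.92},{"dx":28,"dy":-4.7,"dz":0,"ax":0,"ay":0,"az":0},{"dx":0,"dy":0,"dz":45,"ax":0,"ay":0,"az":0},{"dx":0,"dy":0,"dz":45,"ax":0,"ay":0,"az":0},{"dx":0,"dy":0,"dz":45,"ax":0,"ay":0,"az":0},{"dx":0,"dy":0,"dz":45,"ax":0,"ay":0,"az":0},{"dx":0,"dy":0,"dz":0,"ax":0,"ay":0,"az":0},{"dx":0,"dy":0,"dz":0,"ax":0,"ay":0,"az":0}]' 68 40
cat > tip.py <<'E'
from h import *
s=robot.state();p,d,c=grab("wrist");P=cloud(d,c)
Q=(P-s["eef_pos"])@R.from_quat(s["tool_rot"]).as_matrix()*1000
for sg in(-1,1):
    m=(sg*Q[...,1]>20)&(sg*Q[...,1]<65)&(abs(Q[...,0])<15)&(Q[...,2]<95)
    q=Q[m];print(sg,len(q),"tip z pct",np.percentile(q[:,2],[50,90,97,99.5]).round(1),"inner y",np.percentile(sg*q[:,1],[1,5]).round(1))
cv2.imwrite("pics/tip.png",p)
print(s["eef_pos"],R.from_quat(s["tool_rot"]).as_matrix().round(3).tolist(),s["finger_gap"])
B=(P[...,0]>.37)&(P[...,0]<.51)&(P[...,2]>.016)&(P[...,2]<.0255)&(P[...,1]<.31)&(P[...,1]>.2)
n,l,st,_=cv2.connectedComponentsWithStats(B.astype(np.uint8));k=1+st[1:,4].argmax()
r=cv2.minAreaRect((P[l==k][:,:2]*1000).astype(np.float32));print(r)
E
python3 tip.py
```

```text
t: 1.8
eef_pos: [0.4404, 0.2765, 0.1243]
tool_rot: [0.679, 0.734, -0.001, -0.0]
ft_force: [0.1, 0.4, 1.6]
finger_gap: 0.798
grip_force: 0.0
-1 15527 tip z pct [ 6.4 34.8 51.4 59.9] inner y [27.9 33.7]
1 15381 tip z pct [ 6.6 35.1 51.5 60.2] inner y [28.4 34.1]
[0.44035114 0.27653938 0.12434299] [[-0.079, 0.997, -0.001], [0.997, 0.079, -0.001], [-0.001, -0.001, -1.0]] 0.7976528965468842
((439.43060302734375, 283.8978576660156), (56.217864990234375, 54.54087448120117), 4.3196635246276855)
```

```bash
python3 -m inch '[{"dx":0,"dy":-0.5,"dz":27,"ax":0,"ay":0,"az":0},{"dx":0,"dy":0,"dz":27,"ax":0,"ay":0,"az":0},{"dx":0,"dy":0,"dz":0,"ax":0,"ay":0,"az":0}]' && python3 -m inch '[{"dx":0,"dy":0,"dz":0,"ax":0,"ay":0,"az":0},{"dx":0,"dy":0,"dz":0,"ax":0,"ay":0,"az":0},{"dx":0,"dy":0,"dz":0,"ax":0,"ay":0,"az":0},{"dx":0,"dy":0,"dz":0,"ax":0,"ay":0,"az":0},{"dx":0,"dy":0,"dz":0,"ax":0,"ay":0,"az":0}]' 45 50
```

```text
t: 2.15
eef_pos: [0.4397, 0.2772, 0.07]
tool_rot: [0.678, 0.735, -0.0, -0.0]
ft_force: [-0.3, -0.5, 0.1]
finger_gap: 0.796
grip_force: 0.0
t: 2.65
eef_pos: [0.4407, 0.278, 0.0722]
tool_rot: [0.678, 0.735, 0.002, 0.001]
ft_force: [-0.1, -2.7, 7.6]
finger_gap: 0.643
grip_force: 55.1
```

Gripped, but the tips lightly press the bench. I'll ease up 3 mm and draw the frame out.

```bash
python3 -m inch '[{"dx":0,"dy":0,"dz":-3,"ax":0,"ay":0,"az":0},{"dx":-10,"dy":0,"dz":0,"ax":0,"ay":0,"az":0},{"dx":-15,"dy":0,"dz":0,"ax":0,"ay":0,"az":0},{"dx":-15,"dy":0,"dz":0,"ax":0,"ay":0,"az":0}]' && python3 -m inch '[{"dx":-15,"dy":0,"dz":0,"ax":0,"ay":0,"az":0},{"dx":-15,"dy":0,"dz":0,"ax":0,"ay":0,"az":0},{"dx":-15,"dy":0,"dz":0,"ax":0,"ay":0,"az":0},{"dx":-15,"dy":0,"dz":0,"ax":0,"ay":0,"az":0},{"dx":-15,"dy":0,"dz":0,"ax":0,"ay":0,"az":0},{"dx":-10,"dy":0,"dz":0,"ax":0,"ay":0,"az":0},{"dx":0,"dy":0,"dz":0,"ax":0,"ay":0,"az":0}]'
```

```text
t: 3.05
eef_pos: [0.4425, 0.2362, 0.0727]
tool_rot: [0.678, 0.735, -0.0, -0.0]
ft_force: [-0.4, -0.1, -1.9]
finger_gap: 0.647
grip_force: 54.1
t: 3.75
eef_pos: [0.4496, 0.1515, 0.0729]
tool_rot: [0.679, 0.734, -0.0, 0.0]
ft_force: [0.4, 1.0, -1.9]
finger_gap: 0.645
grip_force: 54.1
```

```bash
python3 -m inch '[{"dx":0,"dy":0,"dz":2,"ax":0,"ay":0,"az":0},{"dx":0,"dy":0,"dz":0,"ax":0,"ay":0,"az":0}]' && python3 -m inch '[{"dx":0,"dy":0,"dz":0,"ax":0,"ay":0,"az":0},{"dx":0,"dy":0,"dz":0,"ax":0,"ay":0,"az":0},{"dx":0,"dy":0,"dz":0,"ax":0,"ay":0,"az":0},{"dx":0,"dy":0,"dz":0,"ax":0,"ay":0,"az":0}]' 70 50 && python3 -m inch '[{"dx":0,"dy":0,"dz":-35,"ax":0,"ay":0,"az":0},{"dx":20,"dy":0,"dz":-40,"ax":0,"ay":0,"az":0},{"dx":35,"dy":0,"dz":-35,"ax":0,"ay":0,"az":0},{"dx":35,"dy":0,"dz":0,"ax":0,"ay":0,"az":0},{"dx":0,"dy":0,"dz":0,"ax":0,"ay":0,"az":0},{"dx":0,"dy":0,"dz":0,"ax":0,"ay":0,"az":0}]'
cat > fr.py <<'E'
from h import *
s=robot.state();p,d,c=grab("wrist");P=cloud(d,c);X,Y,Z=P[...,0],P[...,1],P[...,2]
print("bench",np.nanmedian(Z[(X>.38)&(X<.5)&(abs(Z)<.01)]))
M=s["tool_rot"];A=R.from_quat(M).as_matrix()
for lo,hi in((.012,.024),(.004,.024)):
    B=(X>.37)&(X<.53)&(Z>lo)&(Z<hi)&(Y<.295)&(Y>.03)
    B=cv2.morphologyEx(B.astype(np.uint8),cv2.MORPH_OPEN,np.ones((3,3)))
    n,l,st,_=cv2.connectedComponentsWithStats(B);k=1+st[1:,4].argmax();q=P[l==k]
    r=cv2.minAreaRect((q[:,:2]*1000).astype(np.float32));print(np.median(q[:,2]),r);print(cv2.boxPoints(r).round(1).tolist())
print(s["eef_pos"],np.degrees(np.arctan2(A[1,1],A[0,1])),s["joint_positions"][5])
E
python3 fr.py
```

```text
t: 3.95
eef_pos: [0.4495, 0.1532, 0.0706]
tool_rot: [0.678, 0.735, -0.0, -0.0]
ft_force: [-0.6, -0.5, -1.0]
finger_gap: 0.65
grip_force: 54.1
t: 4.35
eef_pos: [0.4497, 0.1532, 0.071]
tool_rot: [0.678, 0.735, 0.0, 0.0]
ft_force: [0.2, 0.0, -0.6]
finger_gap: 0.821
grip_force: 0.0
t: 4.95
eef_pos: [0.4421, 0.2432, 0.1808]
tool_rot: [0.678, 0.736, -0.0, 0.0]
ft_force: [-0.2, -0.8, -1.1]
finger_gap: 0.822
grip_force: 0.0
bench 0.001353631630036739
0.01931091080465061 ((444.6664123535156, 204.5860595703125), (56.127197265625, 144.1830291748047), 5.386564254760742)
[[410.0, 273.70001220703125], [423.5, 130.1999969482422], [479.3999938964844, 135.39999389648438], [465.79998779296875, 279.0]]
0.013390902982352765 ((445.6160583496094, 194.51463317871094), (56.127197265625, 164.45750427246094), 5.386564254760742)
[[410.0, 273.70001220703125], [425.3999938964844, 110.0], [481.29998779296875, 115.30000305175781], [465.79998779296875, 279.0]]
[0.44208243 0.24315306 0.18083216] 4.701872463777305 1.9917238270360687
```

The frame lies flat, centre (445.6,194.5) with yaw 5.4°. I'll regrip 42 mm behind its centre, on the plain end.

```bash
python3 -m inch '[{"dx":-6.8,"dy":-1,"dz":0,"ax":0,"ay":0,"az":-0.14},{"dx":0,"dy":0,"dz":36,"ax":0,"ay":0,"az":0},{"dx":0,"dy":0,"dz":36,"ax":0,"ay":0,"az":0},{"dx":0,"dy":0,"dz":35,"ax":0,"ay":0,"az":0},{"dx":0,"dy":0,"dz":0,"ax":0,"ay":0,"az":0}]' && python3 -m inch '[{"dx":0,"dy":0,"dz":0,"ax":0,"ay":0,"az":0},{"dx":0,"dy":0,"dz":0,"ax":0,"ay":0,"az":0},{"dx":0,"dy":0,"dz":0,"ax":0,"ay":0,"az":0},{"dx":0,"dy":0,"dz":0,"ax":0,"ay":0,"az":0},{"dx":0,"dy":0,"dz":0,"ax":0,"ay":0,"az":0},{"dx":0,"dy":0,"dz":0,"ax":0,"ay":0,"az":0}]' 45 60
```

```text
t: 5.5
eef_pos: [0.4389, 0.2328, 0.0695]
tool_rot: [0.674, 0.739, -0.004, -0.001]
ft_force: [-0.2, -0.1, -0.3]
finger_gap: 0.82
grip_force: 0.0
t: 6.1
eef_pos: [0.4424, 0.236, 0.0747]
tool_rot: [0.674, 0.739, 0.001, 0.0]
ft_force: [-0.4, -0.1, 2.9]
finger_gap: 0.634
grip_force: 64.8
```

```bash
python3 -m inch '[{"dx":0,"dy":0,"dz":-20,"ax":0,"ay":0,"az":0},{"dx":0,"dy":0,"dz":-35,"ax":0,"ay":0,"az":0},{"dx":-20,"dy":0,"dz":-35,"ax":0,"ay":0,"az":0},{"dx":-40,"dy":8,"dz":-35,"ax":0,"ay":0,"az":0},{"dx":-40,"dy":8,"dz":0,"ax":0,"ay":0,"az":0},{"dx":-40,"dy":8,"dz":0,"ax":0,"ay":0,"az":0},{"dx":-40,"dy":8,"dz":0,"ax":0,"ay":0,"az":0},{"dx":-40,"dy":8,"dz":0,"ax":0,"ay":0,"az":0}]' && python3 -m inch '[{"dx":-40,"dy":8,"dz":0,"ax":0,"ay":0,"az":0},{"dx":-22,"dy":4,"dz":0,"ax":0,"ay":0,"az":0},{"dx":0,"dy":0,"dz":0,"ax":0,"ay":0,"az":-1},{"dx":0,"dy":0,"dz":0,"ax":0,"ay":0,"az":-1},{"dx":0,"dy":0,"dz":0,"ax":0,"ay":0,"az":-1},{"dx":0,"dy":0,"dz":0,"ax":0,"ay":0,"az":-1},{"dx":0,"dy":0,"dz":0,"ax":0,"ay":0,"az":-1},{"dx":0,"dy":0,"dz":0,"ax":0,"ay":0,"az":-1}]' && python3 -m inch '[{"dx":0,"dy":0,"dz":0,"ax":0,"ay":0,"az":-1},{"dx":0,"dy":0,"dz":0,"ax":0,"ay":0,"az":-1},{"dx":0,"dy":0,"dz":0,"ax":0,"ay":0,"az":-1},{"dx":0,"dy":0,"dz":0,"ax":0,"ay":0,"az":-1},{"dx":0,"dy":0,"dz":0,"ax":0,"ay":0,"az":-1},{"dx":0,"dy":0,"dz":0,"ax":0,"ay":0,"az":-1},{"dx":0,"dy":0,"dz":0,"ax":0,"ay":0,"az":-1},{"dx":0,"dy":0,"dz":0,"ax":0,"ay":0,"az":-1}]' && python3 -m inch '[{"dx":0,"dy":0,"dz":0,"ax":0,"ay":0,"az":-1},{"dx":0,"dy":0,"dz":0,"ax":0,"ay":0,"az":-1},{"dx":0,"dy":0,"dz":0,"ax":0,"ay":0,"az":-1},{"dx":0,"dy":0,"dz":0,"ax":0,"ay":0,"az":-0.2},{"dx":0,"dy":0,"dz":0,"ax":0,"ay":0,"az":0},{"dx":0,"dy":0,"dz":0,"ax":0,"ay":0,"az":0}]'
python3 - <<'E'
from h import *
s=robot.state();p,d,c=grab("wrist");np.savez("/tmp/wrist2.npz",p=p,d=d,f=c[0],cx=c[1],cy=c[2],T=c[3])
print(s["joint_positions"].round(3))
a=np.load("/tmp/wrist0.npz");h=np.zeros((2,));
P0=cloud(a["d"],(a["f"],a["cx"],a["cy"],a["T"]));P2=cloud(d,c)
# orthographic height pictures of housing, 2 px/mm
out=[]
for P,pp in((P0,a["p"]),(P2,p)):
    im=np.zeros((220,600,3),np.uint8);ok=(P[...,2]>-.01)&(P[...,2]<.1)
    u=((P[...,0]-.40)*2000).round();v=((.02-P[...,1])*2000).round();ok&=(u>=0)&(u<599)&(v>=0)&(v<219)
    uu=u[ok].astype(int);vv=v[ok].astype(int);col=pp[ok];o=np.argsort(P[...,2][ok])
    for e in(0,1):
        for g in(0,1): im[vv[o]+g,uu[o]+e]=col[o]
    out.append(im)
out.append(cv2.resize(p[:,:],(240,150)));out[2]=np.pad(out[2],((0,0),(0,360),(0,0)))
cv2.imwrite("pics/house.png",np.vstack(out))
E
```

```text
t: 6.9
eef_pos: [0.5013, 0.0216, 0.1966]
tool_rot: [0.674, 0.739, 0.0, 0.0]
ft_force: [0.5, 1.5, -1.6]
finger_gap: 0.639
grip_force: 64.2
t: 7.7
eef_pos: [0.5187, -0.0374, 0.1962]
tool_rot: [0.458, 0.889, -0.0, -0.0]
ft_force: [0.4, 0.8, -1.8]
finger_gap: 0.641
grip_force: 64.2
t: 8.5
eef_pos: [0.5187, -0.0374, 0.1962]
tool_rot: [0.126, 0.992, -0.0, -0.0]
ft_force: [-0.1, 0.1, -1.7]
finger_gap: 0.635
grip_force: 64.2
t: 9.1
eef_pos: [0.5189, -0.0375, 0.1964]
tool_rot: [-0.011, 1.0, 0.0, -0.0]
ft_force: [0.6, -0.4, -2.0]
finger_gap: 0.637
grip_force: 64.2
[-0.072  0.139 -0.261  1.171  0.    -0.093]
```

View pics/house.png

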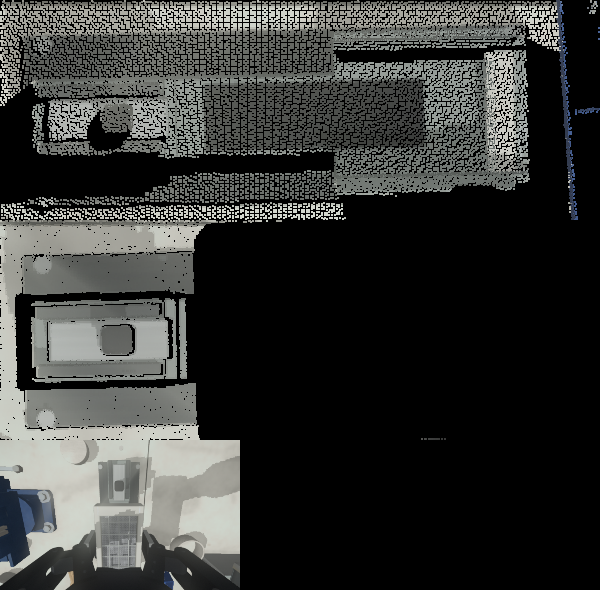

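The top strip (from above) shows the block, knob (around u 107), dark pit, cheeks from u of about 333, and the pale lip at u 486 to 525. The middle strip shows the block and end stop up to u of about 187. Next I'll extract profiles for the exact seat pose.

Run:
```python
from h import *
def L(n): a=np.load(f"/tmp/{n}.npz");c=(a["f"],a["cx"],a["cy"],a["T"]);return cloud(a["d"],c)*1000
P0,P2=L("wrist0"),L("wrist2")
def prof(P,y0,y1,x0,x1):
    m=(P[...,1]>y0)&(P[...,1]<y1)&(P[...,0]>x0)&(P[...,0]<x1);q=P[m];o=[]
    for x in range(x0,x1,2):
        z=q[(q[:,0]>=x)&(q[:,0]<x+2),2]; o.append(f"{x}:{np.median(z):.0f}" if len(z) else f"{x}:-")
    print(" ".join(o))
prof(P0,-52,-46,474,500);prof(P2,-52,-46,474,500);prof(P2,-32,-25,474,500)
prof(P0,-45,-30,630,672)
for y0,y1 in((-20,-4),(-75,-64)): prof(P0,y0,y1,556,580)
# cheek inner edges / pit edges across y at several x
for x in(580,600,620,638):
    m=(abs(P0[...,0]-x)<2)&(P0[...,1]>-90)&(P0[...,1]<10);q=P0[m];q=q[q[:,1].argsort()]
    print(x," ".join(f"{a:.0f}:{b:.0f}" for a,b in q[:: max(1,len(q)//45),1:]))
# block and base rectangles in P2
for lo,hi,n in((57,66,"block"),(38,46,"stop"),(80,92,"knob")):
    m=(P2[...,2]>lo)&(P2[...,2]<hi)&(P2[...,0]<500)&(P2[...,1]>-90)&(P2[...,1]<10)
    if n=="stop": m&=P2[...,0]>485
    q=P2[m];print(n,len(q),np.median(q[:,2]),cv2.minAreaRect(q[:,:2].astype(np.float32)))
```

```text
474:61 476:61 478:60 480:59 482:44 484:44 486:43 488:32 490:32 492:31 494:32 496:31 498:32
474:61 476:135 478:141 480:141 482:141 484:141 486:141 488:141 490:134 492:134 494:134 496:137 498:222
474:61 476:136 478:141 480:141 482:142 484:141 486:141 488:139 490:134 492:134 494:134 496:137 498:222
630:31 632:32 634:32 636:32 638:32 640:32 642:47 644:49 646:49 648:49 650:50 652:50 654:50 656:50 658:50 660:50 662:49 664:- 666:- 668:- 670:-
556:13 558:7 560:6 562:13 564:14 566:261 568:265 570:304 572:301 574:299 576:297 578:297
556:6 558:5 560:6 562:6 564:6 566:36 568:56 570:55 572:55 574:57 576:59 578:56
580 -77:68 -70:62 -68:54 -63:32 -52:31 -42:33 -33:33 -21:32 -12:33 -8:299 -7:297 -6:298 -6:298 -5:297 -4:297 -4:298 -3:298 -3:298 -2:297 -1:297 -1:298 0:297 0:298 1:298 1:299 2:298 2:298 3:299 3:299 4:298 4:298 5:299 5:294 6:260 6:271 6:266 6:274 6:298 6:295 6:273 6:258 6:296 6:261 6:254 7:269 7:254 9:296
600 -75:68 -74:69 -73:64 -71:65 -70:64 -69:60 -68:59 -67:55 -67:44 -67:53 -67:47 -67:33 -65:31 -62:33 -60:32 -57:33 -54:34 -52:33 -50:32 -47:32 -45:32 -41:32 -39:32 -36:33 -34:33 -32:33
[... 467 characters left out ...]
69:62 -68:62 -67:59 -67:54 -66:34 -66:49 -66:52 -66:41 -65:31 -63:31 -60:30 -58:30 -55:31 -53:32 -51:31 -49:31 -46:31 -44:32 -42:31 -40:32 -38:31 -37:32 -35:30 -33:32 -31:32 -29:32 -27:30 -25:32 -23:30 -22:32 -19:32 -17:32 -15:32 -12:32 -11:32 -3:59 -0:63 2:15 2:34 2:35 2:23 2:6 3:68 4:68 5:69 6:6 7:6 8:-0
block 4370 61.380273384108676 ((450.5224914550781, -39.78074645996094), (65.77266693115234, 35.095436096191406), 1.4691987037658691)
stop 150 43.53905680660115 ((486.1271667480469, -38.98775100708008), (2.5926785469055176, 38.71141052246094), 0.7384557723999023)
knob 689 86.2425323546869 ((457.5287170410156, -39.62095260620117), (15.507959365844727, 13.767354965209961), 1.3533798456192017)
```

Run:
```python
from h import *
a=np.load("/tmp/wrist2.npz");P=cloud(a["d"],(a["f"],a["cx"],a["cy"],a["T"]))*1000
m=(P[...,2]>122)&(P[...,2]<150)&(P[...,0]>440)&(P[...,0]<540)&(abs(P[...,1]+38)<36)
n,l,st,_=cv2.connectedComponentsWithStats(m.astype(np.uint8));k=1+st[1:,4].argmax();q=P[l==k]
print(len(q),np.percentile(q[:,2],[2,50,98]),cv2.minAreaRect(q[:,:2].astype(np.float32)),cv2.boxPoints(cv2.minAreaRect(q[:,:2].astype(np.float32))).tolist())
for x in(480,485,490,495,500): 
    y=q[abs(q[:,0]-x)<1.5]
    if len(y):print(x,y[:,1].min(),y[:,1].max(),y[y[:,2]>138,2].mean())
s=robot.state();print(s["eef_pos"],R.from_quat(s["tool_rot"]).as_matrix()[:,1])
```

```text
18112 [131.88992562 137.44836083 145.53361058] ((508.05853271484375, -37.357975006103516), (64.23731231689453, 70.56758117675781), 0.5274693369865417) [[475.61639404296875, -2.3713624477386475], [476.26605224609375, -72.93595886230469], [540.5006713867188, -72.34458923339844], [539.8510131835938, -1.7799911499023438]]
480 -67.36547845539815 -11.679051125416004 141.52421019193946
485 -67.06044169407608 -11.345141893566055 141.5175834901595
490 -67.34369208584404 -11.53131441248469 141.02414852025404
495 -67.02922966483483 -11.438352031553064 140.63875845278108
500 -66.8131449678885 -10.983528299519543 141.07357613695737
[ 0.51887004 -0.03747789  0.19639708] [-2.16171636e-02  9.99766321e-01  3.39498206e-05]
```

In the same view, the held frame is aligned in yaw and about 0.6 mm off in y. I take the seat at (571,-36.3) with yaw 1.45°. I'll go above the housing and tilt the nose 12° down.

```bash
python3 -m inch '[{"dx":-16.3,"dy":0.6,"dz":0,"ax":0,"ay":0,"az":0},{"dx":0,"dy":0,"dz":0,"ax":0,"ay":0.8,"az":0},{"dx":0,"dy":0,"dz":0,"ax":0,"ay":0.8,"az":0},{"dx":0,"dy":0,"dz":0,"ax":0,"ay":0.8,"az":0},{"dx":0,"dy":0,"dz":0,"ax":0,"ay":0,"az":0},{"dx":0,"dy":0,"dz":0,"ax":0,"ay":0,"az":0}]'
cat > tipc.py <<'E'
from h import *
s=robot.state();A=R.from_quat(s["tool_rot"]).as_matrix();t=s["eef_pos"]*1000
# frame coords in tool: frame x=-tool x, frame up=-tool z ; grasp at frame x=-39, TCP 74.7 above underside
S=np.array([571,-36.3,30]);y=np.radians(1.45);Rs=np.array([[np.cos(y),np.sin(y),0],[-np.sin(y),np.cos(y),0],[0,0,1]])
for n,fx,fz in(("tip",82,0),("bodyfronttop",62,18),("rear",-82,0),("mid",0,9)):
    v=t+A@np.array([-(fx+39),-0.9,74.7-fz]);print(n,(Rs@(v-S)).round(1))
print("pitch",np.degrees(np.arcsin(A[2,0])).round(2),"yaw",np.degrees(np.arctan2(-A[1,0],-A[0,0])).round(2),t.round(1),s["ft_force"].round(1),s["grip_force"])
E
python3 tipc.py
```

```text
t: 9.75
eef_pos: [0.5356, -0.0365, 0.1959]
tool_rot: [-0.011, 0.995, -0.001, -0.104]
ft_force: [0.1, -0.3, -2.2]
finger_gap: 0.64
grip_force: 64.2
tip [67.6 -0.6 67.8]
bodyfronttop [51.7 -0.5 89.6]
rear [-9.290e+01 -1.000e-01  1.017e+02]
mid [-10.8  -0.3  93.6]
pitch 11.94 yaw 1.28 [535.6 -36.5 195.9] [ 0.1 -0.3 -2.2] 64.1802728176117
```

```bash
python3 -m inch '[{"dx":-3.1,"dy":0.3,"dz":14.7,"ax":0,"ay":0,"az":0},{"dx":-3.1,"dy":0,"dz":14.7,"ax":0,"ay":0,"az":0},{"dx":-3.1,"dy":0,"dz":14.7,"ax":0,"ay":0,"az":0},{"dx":0,"dy":0,"dz":0,"ax":0,"ay":0,"az":0}]' && python3 -m inch '[{"dx":-1.7,"dy":0,"dz":7.8,"ax":0,"ay":0,"az":0},{"dx":-1.7,"dy":0,"dz":7.8,"ax":0,"ay":0,"az":0},{"dx":0,"dy":0,"dz":0,"ax":0,"ay":0,"az":0},{"dx":0,"dy":0,"dz":0,"ax":0,"ay":0,"az":0}]' && python3 tipc.py
python3 - <<'E'
from h import *
p,d,c=grab("scene");q=grab("wrist")[0]
a=cv2.resize(p[200:320,310:470],(640,480),interpolation=cv2.INTER_CUBIC)[:300]
a=cv2.resize(p[215:315,310:450],(420,300),interpolation=2);b=cv2.resize(q,(480,300))
a=np.hstack([a,b[:,100:480]]);cv2.imwrite("pics/ins.png",a)
E
```

```text
t: 10.15
eef_pos: [0.5338, -0.0362, 0.1501]
tool_rot: [-0.011, 0.994, -0.001, -0.105]
ft_force: [-0.1, 0.6, -1.9]
finger_gap: 0.638
grip_force: 64.1
t: 10.55
eef_pos: [0.5352, -0.0363, 0.1355]
tool_rot: [-0.011, 0.994, -0.001, -0.104]
ft_force: [0.2, 0.8, -1.9]
finger_gap: 0.636
grip_force: 64.2
tip [67.1 -0.2  7.3]
bodyfronttop [51.2 -0.2 29.1]
rear [-93.4   0.2  41.4]
mid [-11.3  -0.   33.2]
pitch 11.99 yaw 1.3 [535.2 -36.3 135.5] [ 0.2  0.8 -1.9] 64.15324687957764
```

View pics/ins.png

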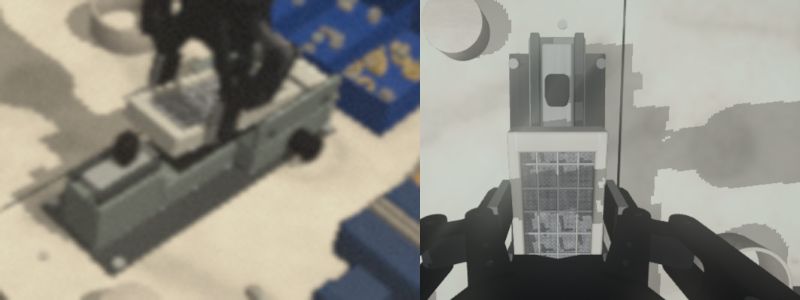

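The frame is tilted between the cheeks, aligned with the block in the wrist view, and free of contact. I'll lower it the last few mm and go forward under the lip.

```bash
python3 -m inch '[{"dx":-0.9,"dy":0,"dz":4.2,"ax":0,"ay":0,"az":0},{"dx":-3,"dy":0,"dz":-0.6,"ax":0,"ay":0,"az":0},{"dx":-3,"dy":0,"dz":-0.6,"ax":0,"ay":0,"az":0},{"dx":-3,"dy":0,"dz":-0.6,"ax":0,"ay":0,"az":0},{"dx":0,"dy":0,"dz":0,"ax":0,"ay":0,"az":0},{"dx":0,"dy":0,"dz":0,"ax":0,"ay":0,"az":0}]' && python3 tipc.py
```

```text
t: 11.25
eef_pos: [0.5445, -0.036, 0.131]
tool_rot: [-0.011, 0.994, -0.001, -0.105]
ft_force: [-0.6, 0.3, -1.6]
finger_gap: 0.634
grip_force: 64.2
tip [76.4 -0.2  2.7]
bodyfronttop [60.5 -0.2 24.5]
rear [-84.1   0.2  36.8]
mid [-2.  -0.  28.6]
pitch 12.01 yaw 1.3 [544.5 -36.  131. ] [-0.6  0.3 -1.6] 64.15290355682373
```

```bash
python3 -m inch '[{"dx":0,"dy":0,"dz":3.3,"ax":0,"ay":-0.3,"az":0},{"dx":0,"dy":0,"dz":3.3,"ax":0,"ay":-0.3,"az":0},{"dx":0,"dy":0,"dz":0,"ax":0,"ay":0,"az":0},{"dx":0,"dy":0,"dz":0,"ax":0,"ay":0,"az":0}]' && python3 tipc.py
```

```text
t: 11.65
eef_pos: [0.5429, -0.0361, 0.1248]
tool_rot: [-0.011, 0.997, -0.001, -0.079]
ft_force: [0.0, -0.4, -1.6]
finger_gap: 0.633
grip_force: 64.2
tip [79.7 -0.3  2. ]
bodyfronttop [62.7 -0.2 22.9]
rear [-82.3   0.2  27.7]
mid [ 0.1 -0.1 23.8]
pitch 9.03 yaw 1.3 [542.9 -36.1 124.8] [ 0.  -0.4 -1.6] 64.15750980377197
```

```bash
python3 -m inch '[{"dx":0.7,"dy":0,"dz":2.3,"ax":0,"ay":-0.2,"az":0},{"dx":0.7,"dy":0,"dz":2.3,"ax":0,"ay":-0.2,"az":0},{"dx":0.7,"dy":0,"dz":2.3,"ax":0,"ay":-0.2,"az":0},{"dx":0.7,"dy":0,"dz":2.3,"ax":0,"ay":-0.2,"az":0},{"dx":0,"dy":0,"dz":0,"ax":0,"ay":0,"az":0},{"dx":0,"dy":0,"dz":0,"ax":0,"ay":0,"az":0}]' && python3 tipc.py
python3 - <<'E'
from h import *
p,d,c=grab("wrist");P=cloud(d,c)*1000
for y0,y1 in((-52,-46),(-42,-36),(-30,-24)):
    q=P[(P[...,1]>y0)&(P[...,1]<y1)&(P[...,0]>470)&(P[...,0]<500)]
    print(" ".join(f"{x}:{np.median(z):.0f}" for x in range(470,500) if len(z:=q[(q[:,0]>=x)&(q[:,0]<x+1),2])))
E
```

```text
t: 12.25
eef_pos: [0.5389, -0.0362, 0.1159]
tool_rot: [-0.011, 0.999, -0.001, -0.044]
ft_force: [0.5, 0.8, -1.6]
finger_gap: 0.636
grip_force: 64.2
tip [81.9 -0.3  1. ]
bodyfronttop [63.6 -0.2 20.6]
rear [-81.4   0.2  15.2]
mid [ 1.  -0.1 17.1]
pitch 5.0 yaw 1.3 [538.9 -36.2 115.9] [ 0.5  0.8 -1.6] 64.16002035140991
470:61 471:61 472:61 473:60 474:60 475:61 476:60 477:61 478:60 479:60 480:60 481:59 482:60 483:59 484:44 485:44 486:44 487:44 488:32 489:32 490:49 491:56 492:64 493:65 494:65 495:65 496:64 497:65 498:64 499:64
470:61 471:61 472:61 473:61 474:61 475:61 476:60 477:61 478:61 479:61 480:61 481:61 482:61 483:60 484:44 485:44 486:43 487:44 488:32 489:32 490:50 491:59 492:65 493:65 494:65 495:65 496:65 497:64 498:65 499:64
470:62 471:62 472:62 473:62 474:62 475:61 476:62 477:62 478:62 479:52 480:51 481:50 482:44 483:44 484:44 485:44 486:44 488:32 489:32 490:52 491:62 492:65 493:65 494:65 495:65 496:65 497:65 498:64 499:64
```

The rear edge sits about 2 mm on the lip side of the stop with no contact forces. Now I'll swing it flat.

```bash
python3 -m inch '[{"dx":1.3,"dy":0,"dz":2.2,"ax":0,"ay":-0.2,"az":0},{"dx":1.3,"dy":0,"dz":2.2,"ax":0,"ay":-0.2,"az":0},{"dx":1.3,"dy":0,"dz":2.2,"ax":0,"ay":-0.2,"az":0},{"dx":1.3,"dy":0,"dz":2.2,"ax":0,"ay":-0.2,"az":0},{"dx":1.2,"dy":0,"dz":2.2,"ax":0,"ay":-0.2,"az":0},{"dx":0,"dy":0,"dz":0,"ax":0,"ay":0,"az":0},{"dx":0,"dy":0,"dz":0,"ax":0,"ay":0,"az":0}]' && python3 tipc.py
```

```text
t: 13.0
eef_pos: [0.532, -0.0363, 0.1053]
tool_rot: [-0.011, 1.0, -0.0, 0.0]
ft_force: [-0.5, -0.7, -1.4]
finger_gap: 0.64
grip_force: 64.2
tip [82.  -0.3  0.6]
bodyfronttop [62.  -0.2 18.6]
rear [-82.    0.2   0.5]
mid [-0.  -0.   9.6]
pitch -0.01 yaw 1.3 [532.  -36.3 105.3] [-0.5 -0.7 -1.4] 64.16345357894897
```

```bash
python3 -m inch '[{"dx":0,"dy":0,"dz":1,"ax":0,"ay":0,"az":0},{"dx":0,"dy":0,"dz":0,"ax":0,"ay":0,"az":0}]' && python3 -m inch '[{"dx":0,"dy":0,"dz":0,"ax":0,"ay":0,"az":0},{"dx":0,"dy":0,"dz":0,"ax":0,"ay":0,"az":0},{"dx":0,"dy":0,"dz":0,"ax":0,"ay":0,"az":0},{"dx":0,"dy":0,"dz":0,"ax":0,"ay":0,"az":0}]' 66 40 && python3 -m inch '[{"dx":0,"dy":0,"dz":-15,"ax":0,"ay":0,"az":0},{"dx":0,"dy":0,"dz":-30,"ax":0,"ay":0,"az":0},{"dx":0,"dy":0,"dz":-30,"ax":0,"ay":0,"az":0},{"dx":30,"dy":0,"dz":-10,"ax":0,"ay":0,"az":0},{"dx":25,"dy":0,"dz":0,"ax":0,"ay":0,"az":0},{"dx":0,"dy":0,"dz":0,"ax":0,"ay":0,"az":0},{"dx":0,"dy":0,"dz":0,"ax":0,"ay":0,"az":0}]'
cat > chk.py <<'E'
from h import *
s=robot.state();p,d,c=grab("wrist");P=cloud(d,c)*1000;cv2.imwrite("pics/chk.png",p)
for y0,y1 in((-58,-50),(-42,-36),(-24,-16)):
    q=P[(P[...,1]>y0)&(P[...,1]<y1)&(P[...,0]>478)&(P[...,0]<660)]
    print(" ".join(f"{x}:{np.median(z):.0f}" for x in [*range(478,496,1),*range(500,660,10)] if len(z:=q[(q[:,0]>=x)&(q[:,0]<x+1.5),2])))
m=(P[...,2]>80)&(P[...,2]<92)&(P[...,0]<520)&(P[...,0]>430)&(abs(P[...,1]+38)<20)
if m.any(): print("knob",cv2.minAreaRect(P[m][:,:2].astype(np.float32)),np.median(P[m][:,2]))
print(s["eef_pos"])
E
python3 chk.py
```

```text
t: 13.2
eef_pos: [0.5324, -0.0363, 0.1046]
tool_rot: [-0.011, 1.0, -0.0, 0.0]
ft_force: [-2.1, 1.1, 3.4]
finger_gap: 0.633
grip_force: 64.8
t: 13.6
eef_pos: [0.5323, -0.0363, 0.1041]
tool_rot: [-0.011, 1.0, 0.0, 0.0]
ft_force: [-0.3, 0.2, -0.8]
finger_gap: 0.77
grip_force: 0.0
t: 14.3
eef_pos: [0.4772, -0.0376, 0.1894]
tool_rot: [-0.011, 1.0, -0.0, 0.001]
ft_force: [0.7, 0.4, -0.5]
finger_gap: 0.776
grip_force: 0.0
478:62 479:61 480:52 483:44 484:44 485:43 486:43 487:43 489:42 490:44 491:50 492:50 493:50 494:50 495:49 500:50 510:45 520:42 530:42 540:43 550:42 560:42 570:42 580:42 590:43
478:61 479:60 480:61 481:61 482:60 489:47 490:49 491:50 492:50 493:49 494:49 495:50 500:50 510:45 520:42 530:43 540:45 550:42 560:43 570:42 580:42 590:43
478:61 479:51 482:43 483:43 484:44 485:43 486:43 488:41 489:43 490:49 491:50 492:50 493:49 494:49 495:50 500:49 510:48 520:42 530:42 540:44 550:42 560:42 570:43 580:42 590:42
knob ((457.4300842285156, -39.76122283935547), (16.2587947845459, 13.5098876953125), 1.548754334449768) 86.23507372288583
[ 0.47722549 -0.03759297  0.18943024]
```

View pics/chk.png

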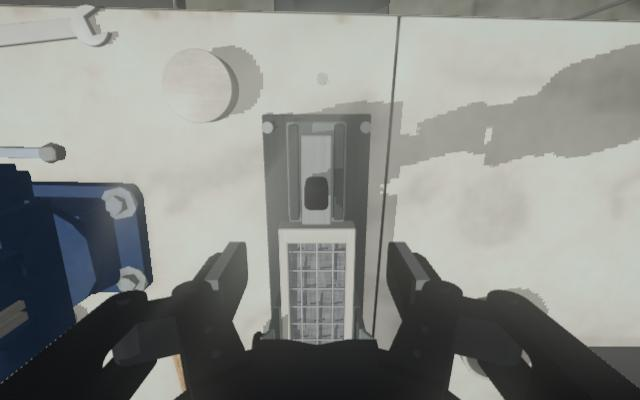

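The frame lies flat: its top is about 18 mm above the floor along its length, with the rear edge at 489.5 just inside the stop. The knob is at px (316,193), world (457.4,-39.8). Now the bolt: grip the knob and slide it.

```bash
python3 -m inch '[{"dx":19.8,"dy":-1.5,"dz":0,"ax":0,"ay":0,"az":0},{"dx":0,"dy":0,"dz":0,"ax":0,"ay":0,"az":0},{"dx":0,"dy":0,"dz":25,"ax":0,"ay":0,"az":0},{"dx":0,"dy":0,"dz":26,"ax":0,"ay":0,"az":0},{"dx":0,"dy":0,"dz":0,"ax":0,"ay":0,"az":0}]' 45 20 && python3 -m inch '[{"dx":0,"dy":0,"dz":0,"ax":0,"ay":0,"az":0},{"dx":0,"dy":0,"dz":0,"ax":0,"ay":0,"az":0},{"dx":0,"dy":0,"dz":0,"ax":0,"ay":0,"az":0},{"dx":0,"dy":0,"dz":0,"ax":0,"ay":0,"az":0},{"dx":0,"dy":0,"dz":0,"ax":0,"ay":0,"az":0},{"dx":0,"dy":0,"dz":0,"ax":0,"ay":0,"az":0}]' 5 25
```

```text
t: 14.85
eef_pos: [0.4565, -0.0393, 0.1351]
tool_rot: [-0.011, 1.0, 0.0, -0.003]
ft_force: [-0.2, -0.2, 0.2]
finger_gap: 0.524
grip_force: 0.0
t: 15.45
eef_pos: [0.4584, -0.0387, 0.1394]
tool_rot: [-0.012, 1.0, 0.001, 0.001]
ft_force: [0.4, 4.6, -0.7]
finger_gap: 0.157
grip_force: 28.3
```

```bash
python3 -m inch '[{"dx":-6,"dy":-0.5,"dz":0,"ax":0,"ay":0,"az":0},{"dx":-6,"dy":0,"dz":0,"ax":0,"ay":0,"az":0},{"dx":-6,"dy":0,"dz":0,"ax":0,"ay":0,"az":0},{"dx":-6,"dy":0,"dz":0,"ax":0,"ay":0,"az":0},{"dx":-6,"dy":0,"dz":0,"ax":0,"ay":0,"az":0},{"dx":0,"dy":0,"dz":0,"ax":0,"ay":0,"az":0}]' && python3 -m inch '[{"dx":-2,"dy":0,"dz":0,"ax":0,"ay":0,"az":0},{"dx":-2,"dy":0,"dz":0,"ax":0,"ay":0,"az":0},{"dx":0,"dy":0,"dz":0,"ax":0,"ay":0,"az":0},{"dx":0,"dy":0,"dz":0,"ax":0,"ay":0,"az":0}]'
```

```text
t: 16.05
eef_pos: [0.4888, -0.0381, 0.1394]
tool_rot: [-0.012, 1.0, 0.002, 0.001]
ft_force: [1.7, 7.4, 0.0]
finger_gap: 0.154
grip_force: 28.3
t: 16.45
eef_pos: [0.4907, -0.038, 0.1394]
tool_rot: [-0.012, 1.0, 0.002, -0.001]
ft_force: [-6.7, 6.0, 7.1]
finger_gap: 0.153
grip_force: 29.1
```

The bolt hit its stop after 32.3 mm, with the reaction force rising. I'll release, retreat and check.

```bash
python3 -m inch '[{"dx":1.5,"dy":0,"dz":0,"ax":0,"ay":0,"az":0},{"dx":0,"dy":0,"dz":0,"ax":0,"ay":0,"az":0},{"dx":0,"dy":0,"dz":0,"ax":0,"ay":0,"az":0},{"dx":0,"dy":0,"dz":0,"ax":0,"ay":0,"az":0},{"dx":0,"dy":0,"dz":0,"ax":0,"ay":0,"az":0}]' 50 25 && python3 -m inch '[{"dx":0,"dy":0,"dz":-15,"ax":0,"ay":0,"az":0},{"dx":0,"dy":0,"dz":-30,"ax":0,"ay":0,"az":0},{"dx":0,"dy":0,"dz":-40,"ax":0,"ay":0,"az":0},{"dx":0,"dy":0,"dz":-20,"ax":0,"ay":0,"az":0},{"dx":0,"dy":0,"dz":0,"ax":0,"ay":0,"az":0},{"dx":0,"dy":0,"dz":0,"ax":0,"ay":0,"az":0}]' && python3 chk.py
```

```text
t: 16.95
eef_pos: [0.4901, -0.0394, 0.1382]
tool_rot: [-0.011, 1.0, -0.0, 0.0]
ft_force: [-0.1, -0.5, -0.4]
finger_gap: 0.587
grip_force: 0.0
t: 17.55
eef_pos: [0.4901, -0.0393, 0.243]
tool_rot: [-0.011, 1.0, -0.0, 0.0]
ft_force: [-0.3, 0.4, 0.0]
finger_gap: 0.589
grip_force: 0.0
478:254 479:252 480:247 481:245 482:45 483:44 484:44 485:44 486:44 487:44 489:40 490:44 491:50 492:49 493:49 494:49 495:49 500:49 510:45 520:42 530:42 540:42 550:42 560:42 570:42 580:42 590:42 600:43 610:42 620:42 630:50
478:258 479:257 480:248 481:76 482:86 483:86 484:86 485:86 486:86 487:87 488:86 489:86 490:87 491:87 492:87 493:86 494:87 495:86 510:61 520:45 530:42 540:44 550:42 560:42 570:45 580:42 590:42 600:42 610:42 620:41 630:50 640:40
478:229 479:52 481:43 482:43 483:43 484:43 485:43 486:42 488:40 489:43 490:50 491:50 492:50 493:50 494:50 495:49 500:49 510:42 520:42 530:43 540:43 550:42 560:42 570:43 580:42 590:42 600:42 610:42 620:43 630:49 640:48
knob ((489.0859680175781, -39.06765365600586), (16.092863082885742, 12.98634147644043), 1.8435698747634888) 86.0625589960174
[ 0.490051   -0.03933574  0.24295382]
```

View pics/chk.png

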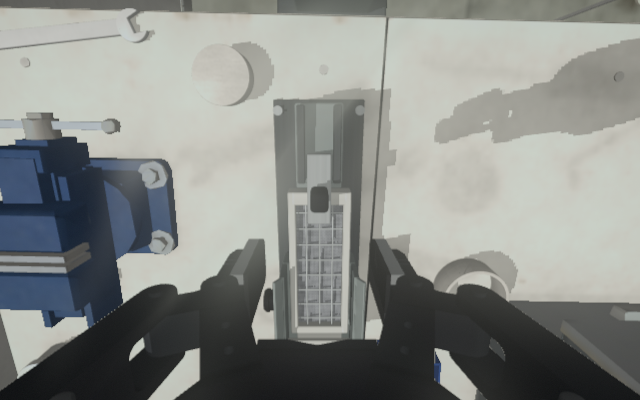

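The bolt moved 31.7 mm and its plate covers about 25 mm of the frame's near end (px 305–332, rows 153–223), so it is fully home. The frame is flat and the gripper is clear.

```bash
python3 -c "
from cell import robot
print(robot.finish_job())"
```

```text
the job is handed in; nothing more can be done
None
```

The job is handed in: the frame lies flat on the seat with its tongue under the lip, and the bolt was pushed 31.7 mm to its stop. I moved nothing else on the bench, and the run took 17.6 s of the 54 s allowed. The hand-in returned no verdict.

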